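# Set the bearing cap of the proof-press roller

## Task

One of the two knurled caps on the proof press's roller stand is still wound up off its bearing pedestal: screw it down clockwise until it bottoms out, then back it off a quarter turn to give the bearing its running clearance. Finish while still holding that cap firmly between the fingers so that it cannot creep, and do not let go. The other cap is already home and stays as it is, and the ink tin, tape roll and composing stick nearby are to be left alone.

Things in the scene. Friction and masses are not known exactly. Their poses are not given: they have to be found in the camera images.
- cap_a: the cap to set: the one that starts wound up, 7 to 10 mm of bare stud showing below it; knurled steel screw cap, upright cylinder 44 mm diameter, 40 mm high, a dark index line on its flat top along its own +x; origin at the centre of its underside, z up the screw axis. Bottomed out, its underside is 88 mm above the bench
- cap_a_turn (a joint): turn of the cap to set, rad: 0 bottomed out (firm stop), growing as it is unscrewed (anticlockwise from above); starts at 2.8 to 4.2. Right-hand thread, quick 15 mm per turn (rises 2.39 mm per rad), drags with about 0.08 N m, stays where it is left; ends at 6.28 and does not come off
- cap_a_grip (a point): point on the axis of the cap to set, 23 mm above its underside: the height to grip it, fingers straight down (fingertips 19 mm below this point clear the pedestal's top by 4 mm when the cap is home)
- cap_b: the other cap, home on the other pedestal 220 mm away, to be left alone; knurled steel screw cap, upright cylinder 44 mm diameter, 40 mm high, a dark index line on its flat top along its own +x; origin at the centre of its underside, z up the screw axis
- cap_b_turn (a joint): turn of the other cap, rad, same sense, starts at 0 (home)
- stand: fixed roller stand: green foot plate 150 x 310 x 18 mm, origin at the centre of its underside, y along its black roller (52 mm diameter, 150 mm long, top 82 mm above the bench). 110 mm from the centre at each end along y, a green pedestal 52 x 46 mm, top 88 mm above the bench, has a 22 mm upright stud with a cap. Which end has the wound-up cap varies
- ink_tin: bystander: aluminium ink tin, 74 mm diameter, 66 mm high, origin at the centre of its underside
- tape_roll: bystander: cardboard roll of tape lying flat, 90 mm diameter, 25 mm high, origin at the centre of its underside
- composing_stick: bystander: steel typesetter's composing stick lying flat, 50 x 160 mm (long along y), 23 mm high, origin at the centre of its underside

How it is judged:
By the outcome, as a careful person would: the job done as asked, in the order asked, and still so for the second after the job is handed in, while the arm keeps its last pose, push and grip.
It also fails if it takes over 58 s, if anything falls off the work surface, if the arm or the gripper's body presses on something with over 40 N, if the wrist force passes 120 N, or if a joint passes its speed limit or range.

## Robot

A 6-joint arm with a two-finger parallel gripper is mounted at the origin on the work surface. World frame = base frame: x ahead of the robot, y to its left, z up, the work surface at z = 0. Lengths are in m, angles in rad, forces in N, time in s.
With the tool pointing down it reaches from about 0.225 to 0.725 m from the base axis. Payload 3.1 kg.
Tool frame: the origin (TCP) lies on the front face of the gripper's body, between the roots of the fingers; the fingertips stand 73 mm ahead of it and the grasp point (between the pads) lies 54 mm ahead of it; z points along the fingers, y is the line along which they close (so a half turn about z gives the same grasp; the last joint's range is limited). The gripper opens to 85 mm and grips with 20 to 120 N. Pads are 22 mm wide; open, the fingers measure 114 mm over their backs; the gripper's body (76 mm by 85 mm) begins 54 mm behind the grasp point. The pads swing forward as they close: fully open they stand 13 mm farther back than shut.
Start: joints at [-1.298, 0.048, 0.099, 1.622, 0, 1.443], TCP at [0.205, -0.483, 0.304] pointing down, gripper open.
Joint ranges: [-2.91, 2.91], [-0.99, 1.94], [-1.21, 1.42], [-2.12, 2.29], [-1.49, 1.47], [-3.14, 3.14]. Speed limits (rad/s): [2.79, 2.79, 3.14, 3.14, 3.14, 3.14].

## Interface

Orientations are given as a rotation vector (axis times angle).
In Python, from rig import monitor, cams, workorder, spot_in, mark_of gives the robot as it stands.
- The arm moves only by the shell command python3 -m jog 'ROWS' [FORCE]. ROWS is a JSON object of lists of equal length, an entry for each row: "angular": the turn, a rotation vector about the world's x, y, z in degrees, a list of three; "offset": the shift along the world's x, y, z in m, a list of three; "jaw": the closure, from -1 (fully open) to 1 (shut). In form: {"angular": [[ax, ay, az], ...], "offset": [[tx, ty, tz], ...], "jaw": [jaw, ...]}. A call has 1 to 8 rows; each row is the pose to reach, as a shift and turn from the pose commanded when the call began; what a row does not reach only later rows make up. A row lasts 1/10 s, in which the tool goes at most 50 mm and 8.59 degrees, less where a joint would pass 70% of its speed; a pose out of reach is approached as far as the arm can. A call with a gripper value outside its range is refused whole. The fingers move at their own pace and stop on an object; FORCE is the grip in N (left out, the last holds). Time passes only in rows, so rows that repeat a pose let the fingers close. It gives the time, the measured TCP pose, the force, the opening and the grip force at its end, in the units of the state.
- monitor.get_obs(): the state, without advancing time (a new reading comes with each control period).
- cams.get_image(name): name is "side" or "top"; returns the picture (420x560x3 uint8, blue, green, red); there is no depth.
- cams.camera_info(name): a dict with "intrinsics" (3x3 intrinsics, pixels), "k1" (the pictures are not rectified: a ray, as slopes to the right and down, at radius r is drawn at 1 + k1 r^2 times it, then the intrinsics apply), "T" (4x4, takes a point from camera to world coordinates). Camera axes: x right, y up, looking along -z (the intrinsics and any distortion apply to the point x, -y, -z); pixel columns grow to the right and rows downward; lengths in m; the calibration is good to about 2 mm. A picture is of the moment at which its call begins. camera_info takes no time and is no camera call.
- workorder.sign_off(): hands the job in; it is judged then, once.
Trained networks look in the newest picture that a camera, given by its name, has taken for a name from the list of things; names that differ only in an ending like _2 or _b are one class to them, and where a whole thing is asked for, a point or a joint stands for the part that bears it (a point fixed in the world has none). Each returns a list of dicts, best first, with "score" (0 to 1); they miss things now and then, are a little off and sometimes report something else, mostly with a low value. They report only what shows in the picture. A call takes as long as a camera call.
- spot_in(camera, query): "box" ([left, top, right, bottom] in pixels, round what is visible of it).
- mark_of(camera, query): "xy" ([column, row] in pixels: a listed point, or the origin of a listed thing).
The state is a dict: "t": time; "qpos": joint angles; "joint_vel": joint speeds; "tau": joint torques, N m; "eef_pos": TCP position; "eef_rot": TCP orientation; "ft_force": force on the tool from outside, world axes, zero at the start; "torque": the same for the moment, N m; "opening": opening from 0.0 (shut) to 1.0 (fully open); "gripper_force": force on a finger pad.
Only numpy, scipy, OpenCV 4.12 (cv2) and the standard library are available. Lean on these libraries where they do the work, as an engineer would, in place of code of your own. Each camera call takes 0.05 s, during which the arm holds its last target. There are 200 camera calls.

## Working session

There is one attempt and no reset: what is moved stays moved. The work goes in short steps, Python scripts to look and compute and a shell command to move; the robot and the scene stay as the last step left them, time stands still between calls to the robot, and variables do not carry over. Pictures are saved under pics/ and viewed, at most 10 in all, crops included, and the job is handed in when it is done.

```bash
mkdir -p pics; python3 - <<'E'
from rig import monitor,cams,spot_in,mark_of
import cv2
o=monitor.get_obs();print({k:o[k] for k in o})
for c in("side","top"):
    cv2.imwrite(f"pics/{c}0.png",cams.get_image(c))
    print(c,cams.camera_info(c))
    for q in("cap_a","cap_a_grip","stand"):
        print(q,mark_of(c,q),spot_in(c,q))
E
```

```text
{'t': 0.0, 'qpos': array([-1.29777640e+00,  4.87416161e-02,  9.75749741e-02,  1.62200307e+00,
        3.75386030e-07,  1.44299462e+00]), 'joint_vel': array([ 4.75676316e-04, -2.26314002e-03,  5.05084543e-04, -2.88027901e-04,
        4.57576563e-04, -3.91909011e-05]), 'tau': array([ 2.42778960e-04, -3.38787103e+01,  3.20012498e+01,  2.01009231e-02,
       -2.62694412e-04, -4.26400121e-06]), 'eef_pos': array([ 0.20470754, -0.48295849,  0.30271025]), 'eef_rot': array([-3.07639350e+00, -6.24931718e-01,  2.69665717e-04]), 'ft_force': array([-0.01641341,  0.18979417,  0.73163903]), 'torque': array([ 0.0140848 , -0.00645622,  0.01048145]), 'gripper_force': 0.0, 'opening': 1.0006032286730238}
side {'intrinsics': array([[405.015003  ,   0.        , 275.3396043 ],
       [  0.        , 405.015003  , 209.04996968],
       [  0.        ,   0.        ,   1.        ]]), 'k1': -0.09892879065810509, 'T': array([[ 0.91789046,  0.28563452, -0.27548143,  0.37657067],
       [-0.39679393,  0.67046275, -0.62692446, -0.37652496],
       [ 0.00562877,  0.68475734,  0.72874941,  0.57131382],
       [ 0.    
[... 731 characters left out ...]
4938, -0.03188539,  0.00917942,  0.01032695],
       [ 0.00142829,  0.23505203,  0.97198174,  0.95491147],
       [ 0.        ,  0.        ,  0.        ,  1.        ]])}
cap_a [{'xy': [340.0, 213.2], 'score': 0.84}, {'xy': [239.8, 242.1], 'score': 0.68}, {'xy': [316.8, 162.3], 'score': 0.37}] [{'box': [223.7, 230.0, 246.5, 251.4], 'score': 0.95}, {'box': [329.5, 201.3, 349.7, 221.5], 'score': 0.6}]
cap_a_grip [{'xy': [236.4, 239.4], 'score': 0.83}] [{'box': [224.0, 230.1, 248.0, 252.6], 'score': 0.94}]
stand [{'xy': [286.1, 235.3], 'score': 0.81}, {'xy': [221.2, 190.0], 'score': 0.53}] [{'box': [214.1, 185.7, 365.8, 282.9], 'score': 0.98}, {'box': [225.7, 226.3, 246.8, 256.2], 'score': 0.3}]
```

View pics/side0.png

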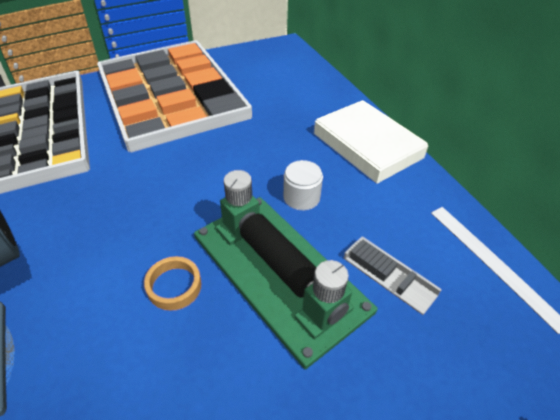

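View pics/top0.png

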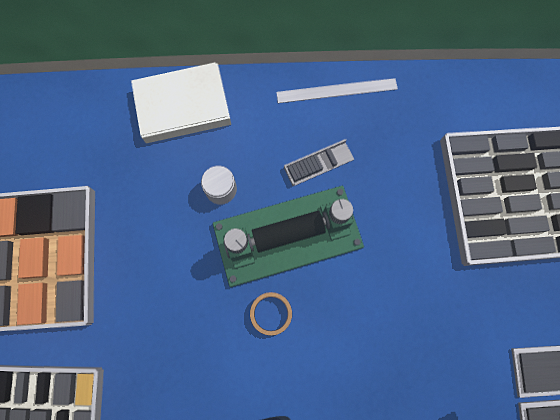

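The side view shows the stand with caps at about (238,186) and (330,280). The top view has them at (236,240) and (342,211), with the ink tin at (218,183). I'll zoom in and triangulate next.

```bash
cat > h.py <<'E'
import numpy as np,cv2
from rig import cams
from scipy.optimize import least_squares
def proj(c,P):
    i=cams.camera_info(c);T=np.linalg.inv(i["T"]);p=T[:3,:3]@np.array(P)+T[:3,3]
    s=np.array([p[0],-p[1]])/-p[2];s=s*(1+i["k1"]*(s@s));K=i["intrinsics"]
    return s*K[0,0]+K[:2,2]
def onplane(c,uv,z): return least_squares(lambda a:proj(c,[a[0],a[1],z])-uv,[.4,0],x_scale=.1).x
def tri(us,ut): return least_squares(lambda P:np.r_[proj("side",P)-us,proj("top",P)-ut],[.4,0,.1]) 
E
python3 - <<'E'
from h import *
for n,s,t in(("L",[239.8,185.9],[236.4,239.4]),("Lorg",[241.3,196.8],[239.8,242.1]),("Rorg",[327.2,291.4],[340,213.2])):
    r=tri(s,t);print(n,r.x.round(4),r.fun.round(1))
S=cv2.imread("pics/side0.png");T=cv2.imread("pics/top0.png")
f=lambda I,x,y:cv2.resize(I[y-30:y+30,x-40:x+40],None,fx=5,fy=5,interpolation=cv2.INTER_CUBIC)
cv2.imwrite("pics/z.png",np.vstack([np.hstack([f(S,238,195),f(S,330,290)]),np.hstack([f(T,236,240),f(T,341,211)])]))
E
```

```text
L [0.5144 0.0815 0.1199] [-0.2  0.1  0.  -0.2]
Lorg [0.5132 0.0762 0.1   ] [-0.6  0.2  0.1 -0.7]
Rorg [ 0.5652 -0.1315  0.0863] [ 0.8 -0.2 -0.3  1.3]
```

View pics/z.png

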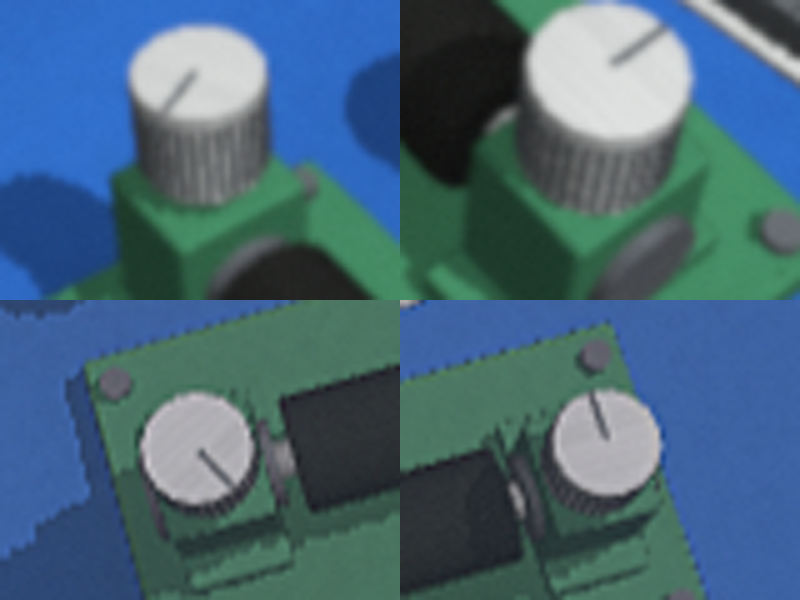

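The crops show the left cap's top centre at side (237.8,179.8) and top (235.4,239.6), with its index line pointing down-right. The right cap's top centre is at side (331.6,274.2) and top (342.2,209.4), with its index line pointing up and slightly left.

```bash
python3 - <<'E'
from h import *
from scipy.spatial.transform import Rotation as R
from rig import monitor
a=tri([237.8,179.8],[235.4,239.6]);b=tri([331.6,274.2],[342.2,209.4])
print(a.x,a.fun,b.x,b.fun)
d=a.x-b.x;print("dist",np.hypot(*d[:2]),"yaw",np.degrees(np.arctan2(-d[0],d[1])))
for n,c,e,z in(("L",(200,450),(232,485),.136),("R",(606,438),(591,392),.128)):
    o=np.array([196,210]) if n=="L" else np.array([301-80,181])
    f=lambda p:onplane("top",(np.array(p)-[0,300])/5+o,z)
    v=f(e)-f(c);print(n,np.degrees(np.arctan2(v[1],v[0])))
# tin
print("tin",onplane("top",[218,180],.066),onplane("side",[303,173],.066))
print(R.from_rotvec(monitor.get_obs()["eef_rot"]).as_matrix().round(3))
E
```

```text
[0.51199466 0.08221781 0.13348453] [-0.26141734  0.07952989  0.03637735 -0.33113663] [ 0.56636504 -0.13063651  0.12614597] [ 0.0477158  -0.01382823 -0.01632467  0.0736509 ]
dist 0.21968864130458585 yaw 14.328936414749874
L -139.1038307036978
R 13.788856206078771
tin [0.65523967 0.12461768] [0.65196902 0.12288617]
[[ 0.921  0.39   0.   ]
 [ 0.39  -0.921 -0.   ]
 [ 0.     0.    -1.   ]]
```

The left cap stands about 7–8 mm higher, so it is cap_a, at (0.512, 0.082). Its index puts the turn at about 3.6 rad. I'll pre-wind the wrist anticlockwise by 256° on the way over, so one grasp covers the whole job.

```bash
A='[[0,0,8],[0,0,16],[0,0,24],[0,0,32],[0,0,40],[0,0,48],[0,0,56],[0,0,64]]'
python3 -m jog '{"angular":[[0,0,8],[0,0,16],[0,0,24],[0,0,32],[0,0,40],[0,0,48],[0,0,56],[0,0,64]],"offset":[[0.01,0.018,0],[0.02,0.035,0],[0.03,0.053,0],[0.04,0.07,0],[0.05,0.088,0],[0.06,0.106,0],[0.07,0.124,0],[0.077,0.141,0]],"jaw":[-1,-1,-1,-1,-1,-1,-1,-1]}'
python3 -m jog '{"angular":[[0,0,8],[0,0,16],[0,0,24],[0,0,32],[0,0,40],[0,0,48],[0,0,56],[0,0,64]],"offset":[[0.01,0.018,0],[0.02,0.035,0],[0.03,0.053,0],[0.04,0.07,0],[0.05,0.088,0],[0.06,0.106,0],[0.07,0.124,0],[0.077,0.141,0]],"jaw":[-1,-1,-1,-1,-1,-1,-1,-1]}'
python3 -m jog '{"angular":[[0,0,8],[0,0,16],[0,0,24],[0,0,32],[0,0,40],[0,0,48],[0,0,56],[0,0,64]],"offset":[[0.01,0.018,0],[0.02,0.035,0],[0.03,0.053,0],[0.04,0.07,0],[0.05,0.088,0],[0.06,0.106,0],[0.07,0.124,0],[0.077,0.141,0]],"jaw":[-1,-1,-1,-1,-1,-1,-1,-1]}'
python3 -m jog '{"angular":[[0,0,8],[0,0,16],[0,0,24],[0,0,32],[0,0,40],[0,0,48],[0,0,56],[0,0,64]],"offset":[[0.01,0.018,0],[0.02,0.035,0],[0.03,0.053,0],[0.04,0.07,0],[0.05,0.088,0],[0.06,0.106,0],[0.07,0.124,0],[0.077,0.142,0]],"jaw":[-1,-1,-1,-1,-1,-1,-1,-1]}'
python3 -m jog '{"angular":[[0,0,0],[0,0,0]],"offset":[[0,0,0],[0,0,0]],"jaw":[-1,-1]}'
python3 - <<'E'
from rig import monitor
print(monitor.get_obs()["qpos"].round(3))
E
```

```text
t: 1.5
eef_pos: [0.2823, -0.3416, 0.304]
eef_rot: [2.273, 2.168, 0.0]
ft_force: [-0.4, -0.9, 0.6]
opening: 1.001
gripper_force: 0.0
t: 2.3
eef_pos: [0.3593, -0.2006, 0.3041]
eef_rot: [0.778, 3.043, -0.0]
ft_force: [0.1, 0.5, 0.3]
opening: 1.0
gripper_force: 0.0
t: 3.1
eef_pos: [0.4363, -0.0595, 0.304]
eef_rot: [-0.953, 2.993, -0.0]
ft_force: [-0.2, -0.5, -1.2]
opening: 1.001
gripper_force: 0.0
t: 3.9
eef_pos: [0.5133, 0.0824, 0.3039]
eef_rot: [-2.394, 2.034, -0.0]
ft_force: [-0.2, -0.1, 0.3]
opening: 1.0
gripper_force: 0.0
t: 4.1
eef_pos: [0.5127, 0.0816, 0.3038]
eef_rot: [2.386, -2.042, -0.0]
ft_force: [1.2, -0.3, -0.7]
opening: 1.003
gripper_force: 0.0
[ 2.900e-02  3.300e-02  8.400e-02  1.622e+00 -1.000e-03 -1.697e+00]
```

```bash

python3 -m jog '{"angular":[[0,0,0],[0,0,0],[0,0,0],[0,0,0],[0,0,0],[0,0,0],[0,0,0]],"offset":[[0,0,-0.025],[0,0,-0.05],[0,0,-0.075],[0,0,-0.1],[0,0,-0.12],[0,0,-0.13],[0,0,-0.13]],"jaw":[-1,-1,-1,-1,-1,-1,-1]}'
python3 - <<'E'
from rig import cams
import cv2
S=cams.get_image("side")[130:250,160:320];T=cams.get_image("top")[180:300,156:316]
cv2.imwrite("pics/g1.png",cv2.hconcat([cv2.resize(i,None,fx=2.5,fy=2.5,interpolation=cv2.INTER_CUBIC) for i in(S,T)]))
E
```

```text
t: 4.8
eef_pos: [0.5115, 0.0809, 0.1723]
eef_rot: [2.384, -2.042, -0.004]
ft_force: [-0.2, 0.1, -0.4]
opening: 1.003
gripper_force: 0.0
```

View pics/g1.png

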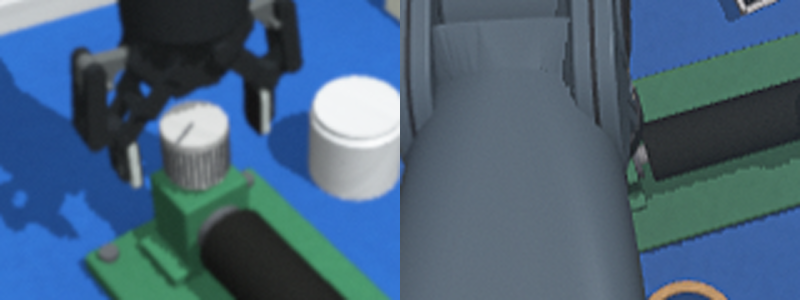

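The side crop shows the fingers straddling the cap (top centre at about (195,128) in the crop), with clearance on both sides. I'll close gently.

```bash

python3 -m jog '{"angular":[[0,0,0],[0,0,0],[0,0,0],[0,0,0],[0,0,0],[0,0,0],[0,0,0],[0,0,0]],"offset":[[0,0,0],[0,0,0],[0,0,0],[0,0,0],[0,0,0],[0,0,0],[0,0,0],[0,0,0]],"jaw":[1,1,1,1,1,1,1,1]}' 25
python3 -m jog '{"angular":[[0,0,0],[0,0,0],[0,0,0],[0,0,0]],"offset":[[0,0,0],[0,0,0],[0,0,0],[0,0,0]],"jaw":[1,1,1,1]}' 
python3 - <<'E'
from rig import monitor
o=monitor.get_obs()
for k in("qpos","ft_force","torque","eef_pos","opening","gripper_force"):print(k,o[k])
E
```

```text
t: 5.7
eef_pos: [0.5127, 0.0815, 0.1752]
eef_rot: [2.388, -2.041, 0.001]
ft_force: [-2.5, -0.8, 5.3]
opening: 0.505
gripper_force: 26.0
t: 6.1
eef_pos: [0.5127, 0.0815, 0.1752]
eef_rot: [2.388, -2.041, 0.001]
ft_force: [-3.5, -1.5, 5.9]
opening: 0.509
gripper_force: 26.0
qpos [ 2.87016414e-02  4.31386134e-02 -1.61852112e-01  1.36534260e+00
 -4.26408300e-04 -1.69858358e+00]
ft_force [-3.49710039 -1.54730862  5.92420696]
torque [-0.13736526  0.68068395 -0.0050794 ]
eef_pos [0.51273206 0.08154433 0.17519272]
opening 0.5090660032076697
gripper_force 26.007521152496338
```

Gripped and nearly centred, with forces under 6 N. Next I'll turn clockwise, descending 15 mm per turn.

```bash

python3 -m jog '{"angular":[[0,0,0],[0,0,-8],[0,0,-16],[0,0,-24],[0,0,-32],[0,0,-40],[0,0,-48],[0,0,-48]],"offset":[[0,0,0],[0,0,-0.0003],[0,0,-0.0007],[0,0,-0.001],[0,0,-0.0013],[0,0,-0.0017],[0,0,-0.002],[0,0,-0.002]],"jaw":[1,1,1,1,1,1,1,1]}' 50
cat > st.py <<'E'
from rig import monitor
from scipy.spatial.transform import Rotation as R
import numpy as np
o=monitor.get_obs();x=R.from_rotvec(o["eef_rot"]).as_matrix()[:,0]
print("t",o["t"],"psi",np.degrees(np.arctan2(x[1],x[0])).round(2),"q6",o["qpos"][5].round(3),"F",o["ft_force"].round(1),"M",o["torque"].round(2),"g",o["gripper_force"],"z",o["eef_pos"][2])
E
python3 st.py
```

```text
t: 6.9
eef_pos: [0.5111, 0.082, 0.1733]
eef_rot: [1.348, -2.835, -0.003]
ft_force: [-8.0, 0.8, 8.1]
opening: 0.505
gripper_force: 50.2
t 6.9 psi -129.15 q6 -0.858 F [-8.   0.8  8.1] M [-0.01  1.52 -0.12] g 50.150426030159 z 0.1732705622755067
```

```bash

python3 -m jog '{"angular":[[0,0,-8],[0,0,-16],[0,0,-24],[0,0,-32],[0,0,-40],[0,0,-48],[0,0,-48]],"offset":[[0,0,-0.0003],[0,0,-0.0007],[0,0,-0.001],[0,0,-0.0013],[0,0,-0.0017],[0,0,-0.002],[0,0,-0.002]],"jaw":[1,1,1,1,1,1,1]}'; python3 st.py
python3 -m jog '{"angular":[[0,0,-8],[0,0,-16],[0,0,-24],[0,0,-32],[0,0,-40],[0,0,-48],[0,0,-48]],"offset":[[0,0,-0.0003],[0,0,-0.0007],[0,0,-0.001],[0,0,-0.0013],[0,0,-0.0017],[0,0,-0.002],[0,0,-0.002]],"jaw":[1,1,1,1,1,1,1]}'; python3 st.py
```

```text
t: 7.6
eef_pos: [0.5104, 0.0834, 0.1713]
eef_rot: [0.08, -3.136, -0.006]
ft_force: [-9.0, 5.3, 10.0]
opening: 0.504
gripper_force: 50.3
t 7.6 psi -177.09 q6 -0.02 F [-9.   5.3 10. ] M [ 0.73  1.88 -0.06] g 50.28504431247711 z 0.17127714526013577
t: 8.3
eef_pos: [0.5109, 0.0849, 0.1693]
eef_rot: [-1.201, -2.896, -0.009]
ft_force: [-8.0, 8.2, 8.3]
opening: 0.503
gripper_force: 50.2
t 8.3 psi 134.97 q6 0.817 F [-8.   8.2  8.3] M [ 1.45  1.63 -0.12] g 50.19236862659454 z 0.1692831470915033
```

```bash

python3 -m jog '{"angular":[[0,0,-6],[0,0,-12],[0,0,-18],[0,0,-24],[0,0,-30],[0,0,-36],[0,0,-36]],"offset":[[-0.0005,0.0005,-0.0002],[-0.001,0.001,-0.0005],[-0.001,0.002,-0.0007],[-0.001,0.002,-0.001],[-0.001,0.002,-0.0012],[-0.001,0.002,-0.0015],[-0.001,0.002,-0.0015]],"jaw":[1,1,1,1,1,1,1]}'; python3 st.py
python3 -m jog '{"angular":[[0,0,-4],[0,0,-8],[0,0,-12],[0,0,-12]],"offset":[[0,0,-0.0002],[0,0,-0.0003],[0,0,-0.0005],[0,0,-0.0005]],"jaw":[1,1,1,1]}'; python3 st.py
```

```text
t: 9.0
eef_pos: [0.5119, 0.0858, 0.1678]
eef_rot: [-2.04, -2.386, -0.008]
ft_force: [-2.2, 5.1, 5.7]
opening: 0.499
gripper_force: 50.0
t 9.0 psi 98.94 q6 1.449 F [-2.2  5.1  5.7] M [ 1.1   0.63 -0.14] g 49.95091795921326 z 0.167813878922762
t: 9.4
eef_pos: [0.5123, 0.0858, 0.1673]
eef_rot: [-2.277, -2.16, -0.008]
ft_force: [-1.2, 5.8, 5.0]
opening: 0.501
gripper_force: 49.9
t 9.4 psi 86.98 q6 1.658 F [-1.2  5.8  5. ] M [ 1.07  0.43 -0.07] g 49.916088581085205 z 0.16730259559639193
```

```bash

for i in 1 2 3 4 ; do python3 -m jog '{"angular":[[0,0,-2],[0,0,-4],[0,0,-4]],"offset":[[0,0,-0.0001],[0,0,-0.00017],[0,0,-0.00017]],"jaw":[1,1,1]}'>/dev/null; python3 st.py; done
```

```text
t 9.7 psi 83.01 q6 1.727 F [-1.1  6.6  5.3] M [ 1.02  0.38 -0.07] g 49.944995641708374 z 0.16717601328703313
t 10.0 psi 79.01 q6 1.797 F [-0.1  5.7  4.8] M [ 1.08  0.31 -0.08] g 49.97968554496765 z 0.16702145977093796
t 10.3 psi 75.01 q6 1.867 F [0.5 5.5 4.2] M [ 1.06  0.19 -0.07] g 50.01540720462799 z 0.16686115900189405
t 10.6 psi 71.24 q6 1.933 F [0.6 5.2 4.8] M [1.01 0.14 1.06] g 50.049371123313904 z 0.16673100167506566
```

```bash

python3 -m jog '{"angular":[[0,0,-1],[0,0,-1]],"offset":[[0,0,0],[0,0,0]],"jaw":[1,1]}'>/dev/null; python3 st.py
python3 -m jog '{"angular":[[0,0,1],[0,0,1]],"offset":[[0,0,0],[0,0,0]],"jaw":[1,1]}'>/dev/null; python3 st.py
python3 -m jog '{"angular":[[0,0,1],[0,0,1]],"offset":[[0,0,0],[0,0,0]],"jaw":[1,1]}'>/dev/null; python3 st.py
python3 -m jog '{"angular":[[0,0,1],[0,0,1]],"offset":[[0,0,0],[0,0,0]],"jaw":[1,1]}'>/dev/null; python3 st.py
```

```text
t 10.8 psi 70.2 q6 1.951 F [-0.1  5.6  5.4] M [1.04 0.2  1.08] g 50.05898952484131 z 0.16672194770313933
t 11.0 psi 71.03 q6 1.936 F [-0.4  5.9  5.8] M [1.1  0.14 0.3 ] g 50.16956448554993 z 0.16672157339171614
t 11.2 psi 71.99 q6 1.919 F [0.6 6.7 6.3] M [1.18 0.25 0.03] g 50.18772840499878 z 0.16675463792274775
t 11.4 psi 72.99 q6 1.901 F [0.2 6.2 6.4] M [ 1.11  0.25 -0.02] g 50.202780961990356 z 0.1667959171659921
```

It's firmly bottomed: the torque saturates at 1.08 N m, and the total turn was about 207.6°, matching the index-line estimate. With the elastic wind-up released, the stop is at psi≈71.4, so I'll back off to psi≈161.5.

```bash

python3 -m jog '{"angular":[[0,0,6],[0,0,13],[0,0,20],[0,0,27],[0,0,34],[0,0,41],[0,0,48],[0,0,48]],"offset":[[0,0,0.0003],[0,0,0.0006],[0,0,0.0009],[0,0,0.0012],[0,0,0.0015],[0,0,0.0018],[0,0,0.0021],[0,0,0.0021]],"jaw":[1,1,1,1,1,1,1,1]}'>/dev/null; python3 st.py
python3 -m jog '{"angular":[[0,0,6],[0,0,12],[0,0,18],[0,0,24],[0,0,30],[0,0,36],[0,0,40.4],[0,0,40.4]],"offset":[[0,0,0.0003],[0,0,0.0005],[0,0,0.0008],[0,0,0.001],[0,0,0.0013],[0,0,0.0015],[0,0,0.0017],[0,0,0.0017]],"jaw":[1,1,1,1,1,1,1,1]}'; python3 st.py
python3 - <<'E'
from rig import cams
import cv2
S=cams.get_image("side")[150:220,190:290]
cv2.imwrite("pics/g2.png",cv2.resize(S,None,fx=7,fy=7,interpolation=cv2.INTER_CUBIC))
E
```

```text
t 12.2 psi 121.09 q6 1.062 F [-3.9  5.3  7.4] M [1.   0.91 0.01] g 50.39234697818756 z 0.1687772620776617
t: 13.0
eef_pos: [0.5106, 0.0844, 0.1704]
eef_rot: [-0.507, -3.098, -0.002]
ft_force: [-6.6, 3.4, 10.2]
opening: 0.502
gripper_force: 50.5
t 13.0 psi 161.42 q6 0.358 F [-6.6  3.4 10.2] M [0.58 1.21 0.03] g 50.53755283355713 z 0.17041790811285643
```

View pics/g2.png

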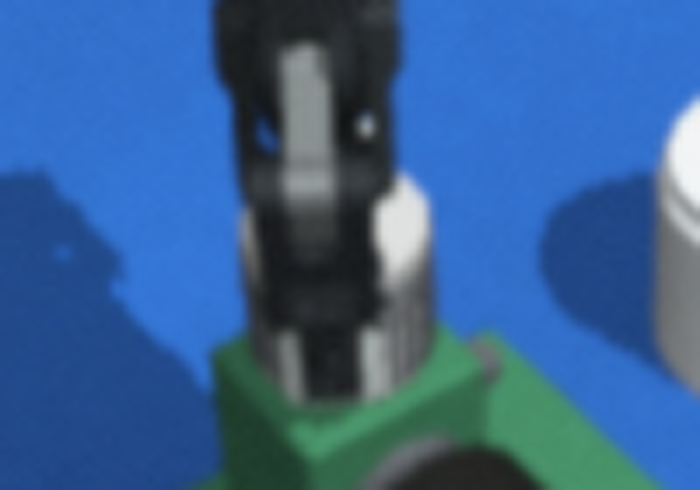

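The side crop shows the finger in front of the cap at about (310,280). The cap is raised slightly, and no index line shows on the visible part of the top, as expected with the line pointing away toward +y. Psi moved from 71.4° to 161.4°, a 90° back-off, and the grip is 50 N. I'll hand it in.

```bash
python3 -c "
from rig import workorder
print(workorder.sign_off())"
```

```text
the job is handed in; nothing more can be done
None
```

I screwed the raised cap down until it bottomed out (about 208° clockwise), backed it off a quarter turn, and handed the job in at about 13 s with the cap still gripped at 50 N; the fingers hid its index line, so the 90° comes from the wrist angle.

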